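# Mark the packed stone box with the red stamp

## Robot

A 6-joint arm with a two-finger parallel gripper is mounted at the origin on the work surface. World frame = base frame: x ahead of the robot, y to its left, z up, the work surface at z = 0. Lengths are in mm, angles in rad, forces in N, time in s.
With the tool pointing down it reaches from about 375 to 925 mm from the base axis. Payload 5.7 kg.
Tool frame: the origin (TCP) lies midway between the tips of the shut fingers; the grasp point (between the pads) lies 19 mm behind it (arm.grip_depth is the distance from the TCP to the grasp point, in mm); z points along the fingers, x is the direction in which the jaws open and shut, and the axes are right-handed (so a half turn about z gives the same grasp; the last joint's range is limited). The gripper opens to 88 mm and grips with 3 to 60 N. Pads are 20 mm wide; open, the fingers measure 115 mm over their backs; the gripper's body (75 mm by 178 mm) begins 61 mm behind the grasp point.
Start: joints at [-1.447, 0.359, 1.51, -0, 1.272, -0.115], TCP at [141.909, -582.944, 222.623] pointing down, gripper open.
Joint ranges: [-2.97, 2.97], [-1.01, 2.36], [0.21, 2.38], [-0.96, 4.11], [0.2, 2.71], [-2.98, 2.98]. Speed limits (rad/s): [2.39, 2.39, 3.14, 3.14, 3.14, 3.14].

## Interface

Orientations are given as a 3x3 rotation matrix whose columns are the frame's x, y, z axes.
In Python, from cell import arm gives the robot as it stands.
- The arm moves only by the shell command python3 -m inch 'ROWS' [FORCE]. ROWS is text: rows parted by semicolons, each of 5 numbers parted by spaces: the gripper's target within -1 to 1 (shut at 1, half-way at 0, fully open at -1), then the shift along the tool's x, y, z in mm, then the turn about the tool's z in rad. In form: hand dx dy dz roll; .... A call has 1 to 8 rows; each row shifts and turns the commanded pose from where the row before left it, along the tool's axes as they then stand; what a row does not reach is not made up. A row lasts 1/12 s, in which the tool goes at most 41.7 mm and 7.16 degrees, less where a joint would pass 70% of its speed; a pose out of reach is approached as far as the arm can. A call is refused whole if a number of a shift passes 41.7 or a number of a turn 0.125, either way. A call with a gripper value outside its range is refused whole. The fingers move at their own pace and stop on an object; FORCE is the grip in N (left out, the last holds). Time passes only in rows, so rows that do not move let the fingers close. It gives the time, the measured TCP pose, the force and the opening at its end, in the units of the state.
- arm.get_state(): the state, without advancing time (a new reading comes with each control period).
- arm.camera(name): name is "scene" or "top" or "wrist"; returns a dict with "img" (420x560x3 uint8, red, green, blue), "vertical_fov" (degrees; the focal length in pixels is half the picture's height over the tangent of half this angle, whatever the lens; pixels are square), "cx", "cy" (the principal point, pixels), "view" (4x4, takes a point from world to camera coordinates); the wrist camera has in their place "mount" (4x4, takes a point from camera to tool coordinates, whose origin is the TCP and whose axes are the tool frame's). Camera axes: x right, y down, z forward; pixel columns grow to the right and rows downward; lengths in mm; the calibration is good to about 2 mm. The wrist camera is an equidistant fisheye: a pixel r from the principal point sees the ray r / f radians off the axis. A picture is of the moment at which its call begins: read the wrist's pose just before it. There is no depth.
- arm.close_job(): hands the job in, once; it reports no verdict.
The state is a dict: "t": time; "qpos": joint angles; "dq": joint speeds; "joint_efforts": joint torques, N m; "position": TCP position; "tool_rot": TCP orientation; "ft_force": force on the tool from outside, world axes, zero at the start; "torque": the same for the moment, N m; "gripper_width": opening from 0.0 (shut) to 1.0 (fully open).
Only numpy, scipy, OpenCV 4.12 (cv2) and the standard library are available. Lean on these libraries where they do the work, as an engineer would, in place of code of your own. Each camera call takes 0.05 s, during which the arm holds its last target. There are 200 camera calls.

## Task

The white box of polished stones is packed, and three self-inking stamps stand on its lid. Mark the lid with the red one: press its red hood straight down to its stop, hold it there for a moment, then let it spring all the way up again, leaving the stamp standing where it is. Leave the blue and the black stamp alone.

Things in the scene. Friction and masses are not known exactly. Their poses are not given: they have to be found in the camera images.
- red_cap (a point): top centre of the red hood (spring plunger) of the self-inking stamp to use; sinks with it. Flat top 42 x 60 mm, edges rounded 6 mm; hood 50 mm tall, its top 95 mm above the stamp's foot when up. Foot: black, 50 x 68 mm. Stamp loose, 220 g, on the lid of a fixed white box 60 mm tall, 244 x 484 mm (paper label on top), so this point starts 155 mm above the table. Axes: z up, y along the hood's long side.
- red_plunger (a joint): how far the red hood is pressed down, in m: 0 = up, 0.018 = at its stop. A spring pushes it up: about 4 N to start it moving, about 12 N at the stop; it returns by itself when let go.
- blue_cap (a point): top centre of the blue hood of another self-inking stamp of exactly the same make and size, standing on the same lid (stamp centres at least 115 mm apart, in any order, nothing above them). A bystander: it must be neither pressed nor shifted. z axis up along the stamp.
- black_cap (a point): top centre of the black hood of another self-inking stamp of exactly the same make and size, standing on the same lid (stamp centres at least 115 mm apart, in any order, nothing above them). A bystander: it must be neither pressed nor shifted. z axis up along the stamp.
Not all that is in view belongs to the job. Leave any green or turquoise look-alike of the part that bears red_cap alone.

How it is judged:
By the outcome, as a careful person would: the job done as asked, in the order asked, and still so for the second after the job is handed in, with the robot touching nothing.
It also fails if it takes over 29 s, if anything falls off the work surface, if the arm or the gripper's body presses on something with over 40 N, if the wrist force passes 120 N, or if a joint passes its speed limit or range.

## Working session

There is one attempt and no reset: what is moved stays moved. The work goes in short steps, Python scripts to look and compute and a shell command to move; the robot and the scene stay as the last step left them, time stands still between calls to the robot, and variables do not carry over. Pictures are saved under pics/ and viewed, on a budget of 10 in all, crops included, one or two more only if the job needs it, and the job is handed in when it is done.

```bash
mkdir -p pics; ls; python3 - <<'E'
from cell import arm
import cv2,numpy as np,pickle
d={}
for n in("scene","top"):
    c=arm.camera(n);d[n]=c;cv2.imwrite(f"pics/{n}1.png",c["img"][:,:,::-1])
    print(n,c["vertical_fov"],c["cx"],c["cy"],np.round(c["view"],3).tolist())
pickle.dump(d,open("cams.pkl","wb"))
s=arm.get_state();print(s["t"],s["position"],np.round(s["tool_rot"],3).tolist(),s["ft_force"],s["gripper_width"])
E
```

```text
pics
scene 50.72121576179495 277.3806435457018 209.31649695019655 [[0.168, 0.986, 0.011, -94.935], [0.644, -0.101, -0.759, -281.649], [-0.747, 0.135, -0.651, 1374.123], [0.0, 0.0, 0.0, 1.0]]
top 56.523426578316375 282.9556557921903 207.24142519393712 [[0.012, -1.0, 0.023, -6.722], [-0.982, -0.016, -0.186, 548.577], [0.187, -0.021, -0.982, 822.53], [0.0, 0.0, 0.0, 1.0]]
0.1 [ 141.82933445 -582.36992058  221.92724639] [[0.237, -0.972, -0.0], [-0.972, -0.237, 0.002], [-0.002, -0.0, -1.0]] [-0.03854435  0.22185535 -0.91664819] 0.9979281664240776
```

View pics/scene1.png

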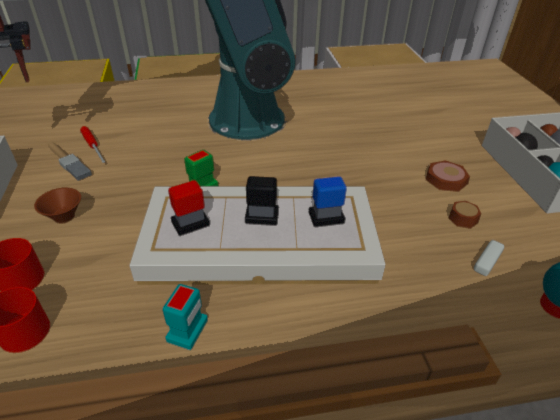

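View pics/top1.png

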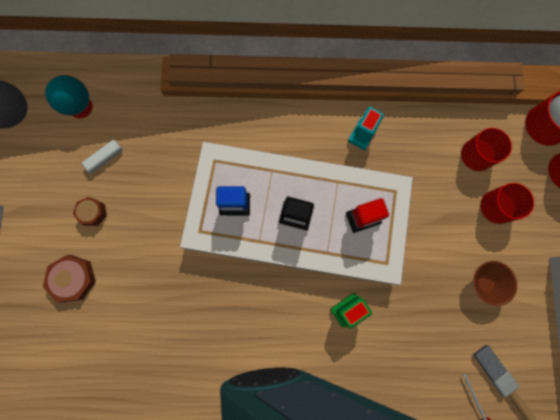

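The candidates are the red hood on the lid at top (372,213) / scene (187,198), the turquoise look-alike at top (367,127) and the green one at (352,312). Only the first is all red and stands on the lid. I'll confirm that in a crop and measure it.

```bash
cat > h.py <<'E'
import numpy as np
def f(c): return 210/np.tan(np.radians(c["vertical_fov"]/2))
def onplane(c,uv,z):
    V=np.array(c["view"]);R,t=V[:3,:3],V[:3,3]
    o=-R.T@t;d=R.T@np.array([(uv[0]-c["cx"])/f(c),(uv[1]-c["cy"])/f(c),1])
    return o+d*(z-o[2])/d[2]
def proj(c,p):
    V=np.array(c["view"]);q=V[:3,:3]@p+V[:3,3]
    return np.array([c["cx"],c["cy"]])+f(c)*q[:2]/q[2]
E
python3 - <<'E'
import pickle,cv2,numpy as np
from h import *
d=pickle.load(open("cams.pkl","rb"))
from scipy.optimize import least_squares
# fit hood box (42x60x50, z 105..155) silhouette to red masks in both views
masks={}
for n,(x0,x1,y0,y1) in {"top":(335,400,185,240),"scene":(160,215,175,222)}.items():
    im=d[n]["img"].astype(int);r,g,b=im[...,0],im[...,1],im[...,2]
    m=np.zeros(r.shape,np.uint8);m[y0:y1,x0:x1]=((r>60)&(r>2.5*g)&(r>2.5*b))[y0:y1,x0:x1];masks[n]=m
    print(n,m.sum())
def corners(p,z=(155,105)):
    c,s=np.cos(p[2]),np.sin(p[2])
    return np.array([[p[0]+c*a-s*b,p[1]+s*a+c*b,zz] for zz in z for a,b in((-21,-30),(21,-30),(21,30),(-21,30))])
def cost(p):
    e=0
    for n,m in masks.items():
        k=np.zeros((1680,2240),np.uint8)
        h=cv2.convexHull(np.array([proj(d[n],q)*4+1.5 for q in corners(p)]).astype(np.float32)).astype(np.int32)
        cv2.fillConvexPoly(k,h,1)
        M=cv2.resize(m,(2240,1680),interpolation=cv2.INTER_NEAREST)
        e+=np.sum(k!=M)/16
    return e
from scipy.optimize import minimize
p0=onplane(d["top"],(374,211),155);best=None
for a in np.radians(range(-80,100,20)):
    r=minimize(cost,[p0[0],p0[1],a],method="Nelder-Mead",options=dict(initial_simplex=[[p0[0],p0[1],a],[p0[0]+15,p0[1],a],[p0[0],p0[1]+15,a],[p0[0],p0[1],a+.3]],maxiter=80))
    if best is None or r.fun<best.fun:best=r
    print(round(a,2),r.x.round(2),r.fun)
p=best.x
out=[]
for n,(x,y) in {"top":(372,213),"scene":(187,200)}.items():
    im=cv2.resize(d[n]["img"][y-35:y+35,x-35:x+35,::-1],(398,398))*1
    s=398/70
    q=[((proj(d[n],c)-[x-35,y-35]+.5)*s).astype(int) for c in corners(p)]
    cv2.polylines(im,[np.array(q[:4])],True,(0,255,0),1);cv2.polylines(im,[np.array(q[4:])],True,(255,255,0),1);out.append(im)
cv2.imwrite("pics/crop1.png",np.hstack(out))
E
```

```text
top 648
scene 923
-1.4 [ 522.92 -178.34   -0.97] 668.5
-1.05 [ 524.94 -177.66   -0.89] 667.5
-0.7 [ 5.2485e+02 -1.7617e+02  3.0000e-01] 362.375
-0.35 [ 5.2468e+02 -1.7590e+02  2.8000e-01] 362.5
0.0 [ 5.2455e+02 -1.7644e+02  2.0000e-01] 368.25
0.35 [ 5.2499e+02 -1.7595e+02  2.3000e-01] 365.875
0.7 [ 5.2470e+02 -1.7538e+02  2.8000e-01] 359.9375
1.05 [ 5.2529e+02 -1.7639e+02  2.8000e-01] 364.125
1.4 [ 5.2551e+02 -1.7647e+02  2.3000e-01] 361.375
```

View pics/crop1.png

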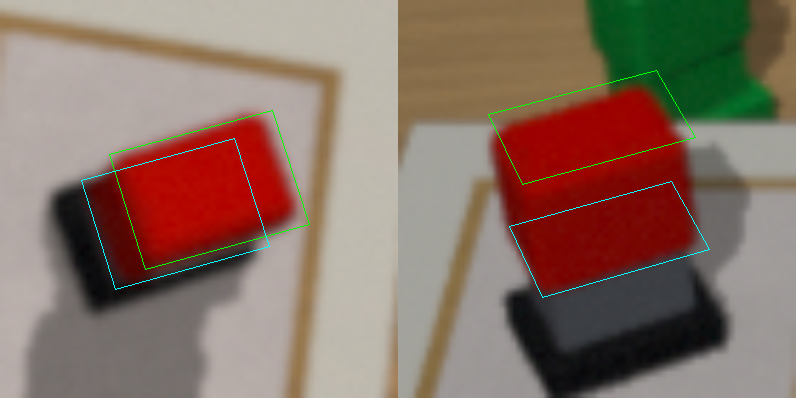

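The crop confirms it: an all-red hood on grey and black, standing on the lid, at about (522..525, -176). The model outline lies within about 4 mm of it. I'll close the fingers and move above it.

```bash
python3 -m inch '1 0 0 0 0; 1 -10 -15 0 0; 1 -19 -29 0 0; 1 -19 -29 0 0; 1 -19 -29 0 0; 1 -19 -29 0 0; 1 -19 -29 0 0; 1 -19 -29 0 0' 20
python3 -m inch '1 -19 -29 0 0; 1 -19 -29 0 0; 1 -19 -29 0 0; 1 -19 -29 0 0; 1 -19 -29 0 0; 1 -19 -29 0 0; 1 -19 -29 0 0; 1 -19 -29 0 0'
python3 -m inch '1 -10 -15 0 0; 1 0 0 0 0; 1 0 0 0 0; 1 0 0 0 0'
```

```text
t: 0.77
position: [297.3, -415.3, 222.6]
tool_rot: [[0.236, -0.972, 0.0], [-0.972, -0.236, 0.001], [-0.001, -0.0, -1.0]]
ft_force: [0.5, -0.0, -0.1]
gripper_width: 0.433
t: 1.43
position: [486.3, -212.6, 222.6]
tool_rot: [[0.237, -0.972, -0.0], [-0.972, -0.237, 0.001], [-0.001, 0.0, -1.0]]
ft_force: [-0.1, -0.6, 0.0]
gripper_width: 0.004
t: 1.77
position: [497.0, -201.8, 222.5]
tool_rot: [[0.237, -0.972, -0.001], [-0.972, -0.237, 0.0], [-0.0, 0.001, -1.0]]
ft_force: [0.9, 0.2, -0.0]
gripper_width: 0.005
```

```bash
cat >> h.py <<'E'
def wray(c,s,uv):
    fw=f(c);u=np.array([uv[0]-c["cx"],uv[1]-c["cy"]]);r=np.hypot(*u);th=r/fw
    dc=np.array([*(u/r*np.sin(th)),np.cos(th)]);M=np.array(c["mount"]);R=np.array(s["tool_rot"])
    return R@M[:3,3]+np.array(s["position"]),R@M[:3,:3]@dc
def wplane(c,s,uv,z):
    o,d=wray(c,s,uv);return o+d*(z-o[2])/d[2]
def wproj(c,s,p):
    M=np.array(c["mount"]);R=np.array(s["tool_rot"])
    q=M[:3,:3].T@(R.T@(np.array(p)-s["position"])-M[:3,3]);h=np.hypot(q[0],q[1]);th=np.arctan2(h,q[2])
    return np.array([c["cx"],c["cy"]])+f(c)*th*q[:2]/h
E
python3 - <<'E'
from cell import arm
import cv2,numpy as np,pickle
from h import *
s=arm.get_state();c=arm.camera("wrist");pickle.dump((c,s),open("w1.pkl","wb"))
im=c["img"][:,:,::-1].copy()
a=.28
for z,col in((155,(0,255,0)),(105,(255,255,0))):
    q=[wproj(c,s,[523+np.cos(a)*u-np.sin(a)*v,-177+np.sin(a)*u+np.cos(a)*v,z]) for u,v in((-21,-30),(21,-30),(21,30),(-21,30))]
    cv2.polylines(im,[np.int32(np.round(q))],True,col,1)
cv2.circle(im,tuple(np.int32(wproj(c,s,s["position"]))),4,(255,0,255),1)
cv2.imwrite("pics/w1.png",im);print(c["vertical_fov"],np.round(c["mount"],2).tolist())
E
```

```text
65.70646984690485 [[1.0, 0.0, 0.0, -0.48], [-0.0, 0.97, 0.25, -69.69], [-0.0, -0.25, 0.97, -162.0], [0.0, 0.0, 0.0, 1.0]]
```

View pics/w1.png

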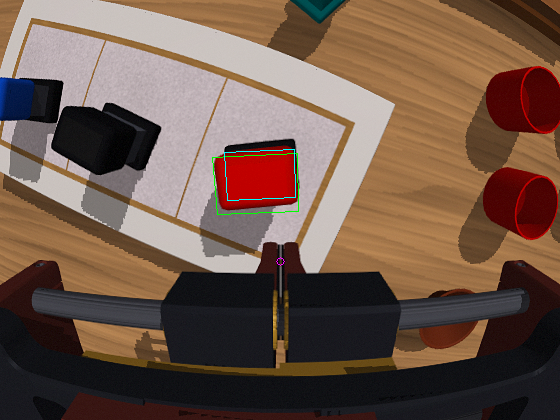

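The wrist view shows the red hood's top face centred at about (257,181), next to the model at (257,184). The black stamp at (90,140) and the blue one at (15,100) are well clear of it.

```bash
python3 - <<'E'
import pickle,cv2,numpy as np
from h import *
c,s=pickle.load(open("w1.pkl","rb"))
im=c["img"].astype(int);r,g,b=im[...,0],im[...,1],im[...,2]
m=((r>60)&(r>2.5*g)&(r>2.5*b)).astype(np.uint8);m[:,:180]=0;m[:,320:]=0;m[225:]=0;m[:130]=0
print(np.percentile(r[m>0],[5,50,95]))
for th in(60,150):
    k=((m>0)&(r>th)).astype(np.uint8)
    pts=np.array([wplane(c,s,(x,y),155)[:2] for y,x in np.argwhere(k)],np.float32)
    R=cv2.minAreaRect(pts);print(th,R,pts.mean(0))
    dlt=np.array([*R[0],155])-s["position"];print("tool delta",np.array(s["tool_rot"]).T@dlt)
E
```

```text
[115. 187. 193.]
60 ((527.4192504882812, -176.1640625), (42.51287078857422, 58.25153350830078), 19.241647720336914) [ 527.64844 -176.46516]
tool delta [-17.68593697 -35.64369948  67.45217369]
150 ((527.4774169921875, -176.19911193847656), (36.872501373291016, 55.5924186706543), 19.52329444885254) [ 527.9113  -176.60643]
tool delta [-17.63810201 -35.69190341  67.45211444]
```

```bash
python3 -m inch '1 -6 -12 0 0; 1 -6 -12 0 0; 1 -6 -11 10 0; 1 0 0 15 0; 1 0 0 15 0; 1 0 0 10 0; 1 0 0 0 0; 1 0 0 0 0'
python3 - <<'E'
from cell import arm
import cv2
from h import *
s=arm.get_state();c=arm.camera("wrist");print(s["position"],s["ft_force"])
im=c["img"][:,:,::-1].copy()
cv2.imwrite("pics/w2.png",im)
E
```

```text
t: 2.48
position: [527.5, -175.7, 171.8]
tool_rot: [[0.237, -0.972, -0.002], [-0.972, -0.237, 0.001], [-0.001, 0.001, -1.0]]
ft_force: [-0.2, -0.5, 0.5]
gripper_width: 0.007
[ 527.4551701  -175.67275427  171.83444013] [-0.15841622 -0.51442548  0.50008487]
```

View pics/w2.png

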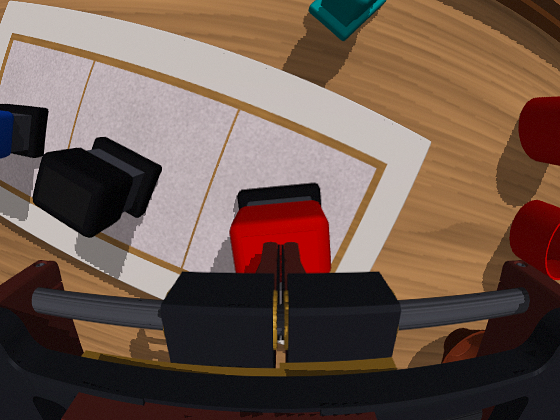

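The fingertips at (281,245) are centred on the hood (columns 232 to 330). Pressing now.

```bash
python3 -m inch '1 0 0 6 0; 1 0 0 5 0; 1 0 0 4 0; 1 0 0 3 0; 1 0 0 0 0'
python3 -m inch '1 0 0 3 0; 1 0 0 3 0; 1 0 0 3 0; 1 0 0 3 0; 1 0 0 0 0; 1 0 0 0 0'
```

```text
t: 2.95
position: [527.6, -176.2, 154.4]
tool_rot: [[0.236, -0.972, -0.0], [-0.972, -0.236, 0.0], [-0.0, 0.0, -1.0]]
ft_force: [-0.3, 0.4, 4.6]
gripper_width: 0.005
t: 3.45
position: [527.7, -176.2, 143.3]
tool_rot: [[0.236, -0.972, 0.0], [-0.972, -0.236, -0.0], [0.0, -0.0, -1.0]]
ft_force: [-2.7, 0.4, 9.6]
gripper_width: 0.004
```

```bash
python3 -m inch '1 0 0 2 0; 1 0 0 2 0; 1 0 0 1.5 0; 1 0 0 0 0; 1 0 0 0 0'
```

```text
t: 3.87
position: [527.7, -176.3, 138.2]
tool_rot: [[0.237, -0.972, 0.001], [-0.972, -0.237, -0.0], [0.0, -0.0, -1.0]]
ft_force: [-2.4, 1.1, 11.1]
gripper_width: 0.002
```

```bash
python3 -m inch '1 0 0 1 0; 1 0 0 1 0; 1 0 0 0 0; 1 0 0 0 0'; python3 -m inch '1 0 0 0.5 0; 1 0 0 0.5 0; 1 0 0 0 0; 1 0 0 0 0'
```

```text
t: 4.2
position: [527.8, -176.3, 137.2]
tool_rot: [[0.237, -0.972, 0.001], [-0.972, -0.237, -0.001], [0.001, -0.001, -1.0]]
ft_force: [-4.9, 2.3, 17.9]
gripper_width: 0.006
t: 4.53
position: [528.0, -176.3, 137.1]
tool_rot: [[0.237, -0.972, 0.002], [-0.972, -0.237, -0.001], [0.001, -0.001, -1.0]]
ft_force: [-7.5, 3.5, 26.6]
gripper_width: 0.003
```

It is on the stop: 137.1 mm, with the force jumping to 27 N. I'll ease off slightly, hold, then release.

```bash
python3 -m inch '1 0 0 -0.5 0; 1 0 0 0 0; 1 0 0 0 0; 1 0 0 0 0; 1 0 0 0 0; 1 0 0 0 0; 1 0 0 0 0; 1 0 0 0 0'
python3 -m inch '1 0 0 -2 0; 1 0 0 -3 0; 1 0 0 -4 0; 1 0 0 -4 0; 1 0 0 -4 0; 1 0 0 -4 0; 1 0 0 -6 0; 1 0 0 -10 0'
python3 -m inch '1 0 0 -20 0; 1 0 0 -20 0; 1 8 15 -10 0; 1 8 15 0 0; 1 6 12 0 0; 1 0 0 0 0; 1 0 0 0 0; 1 0 0 0 0'
python3 - <<'E'
from cell import arm
import cv2,numpy as np,pickle
from h import *
d=pickle.load(open("cams.pkl","rb"));s=arm.get_state();print(s["t"],s["position"],s["ft_force"])
c=arm.camera("scene")["img"];a=d["scene"]["img"]
cv2.imwrite("pics/cmp.png",np.hstack([cv2.resize(i[160:250,150:360,::-1],(399,171*2)) for i in(a,c)]))
cw=arm.camera("wrist");cv2.imwrite("pics/w3.png",cw["img"][:,:,::-1])
im=cw["img"].astype(int);r,g,b=im[...,0],im[...,1],im[...,2]
m=((r>60)&(r>2.5*g)&(r>2.5*b));m[:,:180]=0;m[:,330:]=0;m[235:]=0;m[:130]=0
pts=np.array([wplane(cw,s,(x,y),155)[:2] for y,x in np.argwhere(m)],np.float32);print(cv2.minAreaRect(pts),pts.mean(0))
E
```

```text
t: 5.2
position: [527.9, -176.3, 137.2]
tool_rot: [[0.237, -0.972, 0.001], [-0.972, -0.237, -0.001], [0.001, -0.001, -1.0]]
ft_force: [-6.1, 2.6, 22.4]
gripper_width: 0.007
t: 5.87
position: [527.0, -175.9, 171.2]
tool_rot: [[0.236, -0.972, -0.002], [-0.972, -0.236, 0.001], [-0.001, 0.001, -1.0]]
ft_force: [0.2, -0.5, 0.1]
gripper_width: 0.005
t: 6.53
position: [492.1, -207.2, 221.3]
tool_rot: [[0.236, -0.972, -0.0], [-0.972, -0.236, 0.001], [-0.001, 0.0, -1.0]]
ft_force: [0.0, -0.0, 0.2]
gripper_width: 0.003
6.5333 [ 492.11777185 -207.18094949  221.34424683] [ 0.00356679 -0.00757068  0.212361  ]
((526.7967529296875, -176.58010864257812), (41.73647689819336, 58.31193542480469), 19.100147247314453) [ 527.04285 -176.92426]
```

View pics/cmp.png

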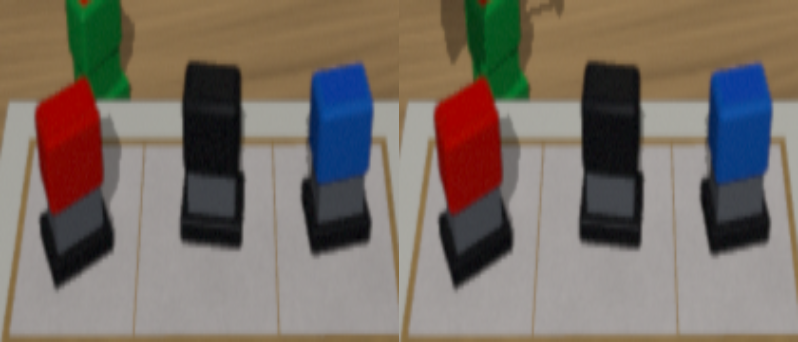

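View pics/w3.png

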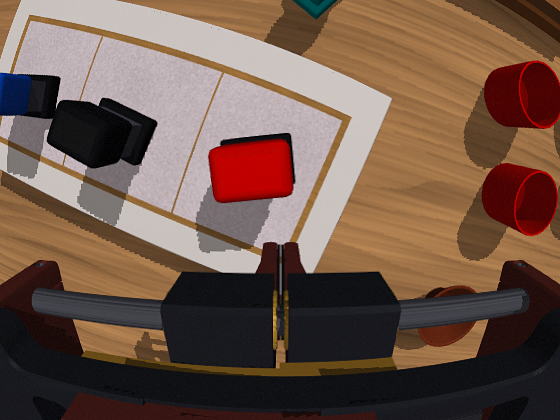

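The before and after views match: hood fully up, all three stamps in their places, and the arm clear of everything. Handing in.

```bash
python3 -c "
from cell import arm
print(arm.close_job())"
```

```text
the job is handed in; nothing more can be done
None
```

I pressed the red stamp with the shut fingers, held it at its stop, let it spring back and handed the job in. `close_job` reports no verdict.

- **Press:** The hood went from about 155 mm down to its stop at 137.1 mm. The force reached about 27 N, and I held it there for about 0.9 s at 22–27 N. I then lifted straight up and moved clear.
- **Red stamp after release:** The scene pictures show the hood fully up. The wrist camera puts it within 0.8 mm of where it stood before, which is inside the measuring error.
- **Blue and black stamps:** They look unchanged in the before and after pictures. I did not measure them.
- **Arm:** It ended clear of everything with about 0 N on the wrist, at 6.5 s of the 29 s allowed.
- **One disagreement:** My first fit of the hood's outline in the scene and top views was off by about 4 mm. I used the close wrist view instead.

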